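Move a drive cartridge to the other bay of the dock and seat it

TASK

The port in the loaded bay of the drive dock has failed, so move its cartridge to the other bay: press the loaded bay's eject key all the way down so that the cartridge comes up, lift it out, then slide it, the same end down, into the empty bay and push its top edge gently down until it stops firmly on the hidden connector. Do not force anything (the connector must never bear 25 N), let go of the cartridge and the keys, and leave everything else on the ledge where it is.

Things in the scene. Friction and masses are not known exactly. Their poses are not given: they have to be found in the camera images.
- bay_a: LOADED bay: one of the dock's two equal graphite aluminium modules (136 long x 74 wide x 115 mm high, side by side, centres 76 mm apart), fixed; which one is loaded varies. Origin: centre of its underside, on the ledge. x points to its rear, y to its left, z up; eject key at the front (-x) end, slot's long side along x.
- bay_b: EMPTY bay: the other module, same build and axes, fixed. Its hidden connector lies at another depth than the loaded bay's: a cartridge that is home in it stands 6 to 26 mm above the module's top face (its backplane is adjustable for long and short cartridges; the setting is not known).
- slot_a (a point): centre of the loaded bay's slot mouth, on the module's top face (115 mm above the ledge), 12 mm behind the module's centre. The slot is upright, 72.4 mm (along x) by 18.4 mm (along y), with a bright 5 mm, 45-degree lead-in bevel round its mouth. Axes as the module's.
- slot_b (a point): the same point of the empty bay, same sizes. A cartridge slides down freely until its foot meets the ejector fork, which carries it with its top edge 34 mm above the module's top face. Pushed on, it moves the fork against a steady drag (5 to 9 N up to 20 mm/s, more if faster) for 8 to 28 mm, until the connector, out of sight, stops it: the force then rises steeply (1 mm of give). It stays there.
- drive_mid (a point): centre (half-way up) of the upright black plastic drive cartridge in the loaded bay: 70 (x) x 16 (y) x 100 mm (z, up), 0.16 to 0.28 kg, foot 2 mm narrower all round over its lowest 6 mm, grip ridges near its top, blank pale label on its top edge. Home at the start, top edge 11 mm above the module; ejected, 34 mm above. (An equal one lies in the steel tray: not used.)
- key_a_top (a point): centre of the upper face of the loaded bay's eject key: grey, 18 (x) x 22 mm (y), 60 mm in front (-x) of its slot's centre; its face is 26 mm above the module's top face at the start, 3 mm fully pressed. A rocker joins it to the ejector fork: the cartridge rises as far as the key goes down. Pressing takes 8 to 13 N up to 25 mm/s; it stays where left.
- key_a (a joint): height of the loaded bay's eject key above its lowest position (m): 0.023 at the start, 0 fully pressed.
- key_b (a joint): height of the empty bay's eject key above its lowest position (m): 0 at the start; it rises as far as the cartridge pushes the fork down (the end value, 0.008 to 0.028, is not known beforehand).
Mind the look-alikes: they are no part of the job. Leave any green or orange look-alike of the part that bears drive_mid alone.

How it is judged (in metres and radians):
On the way, in this order (a step that is already met when the one before it is completed fails the run):
1. the loaded bay's eject key is pressed down to within 2 mm of its end, with the cartridge raised in its slot (value of joint key_a below 0.002 m and z of drive_mid in the frame of slot_a above -0.0185 m and horizontal distance between drive_mid and slot_a below 0.006 m), for 0.1 s.
2. the cartridge is lifted clear of the loaded bay (z of drive_mid in the frame of slot_a above 0.052 m), for 0.1 s.
3. the cartridge is pushed home on the empty bay's connector (distance between drive_mid and pad_b_c0 below 0.0566 m and angle between drive_mid's own z axis and vertical below 0.06 rad), for 0.2 s.
At the end, for the whole second after the job is handed in: the cartridge stands upright and at rest in the formerly empty bay, its foot within 1.6 mm of that bay's hidden connector (all of step 3 and linear speed of drive below 0.05 m/s); the robot touches nothing.
It fails at once if the connector or the ejector is overloaded: the cartridge bears on the connector block with more than 25 N, or on the bay with more than 40 N (contact force between drive and pad_b_c0 above 25 N or contact force between drive and bay_b above 40 N).
It fails at once if a bystander is moved by more than 20 mm (distance of any of tray, drive2, pot, driver, mug, tape, jar from where it was at the start of the episode above 0.02 m).
It also fails if it takes over 58 s, if anything falls off the work surface, if the arm or the gripper's body presses on something with over 40 N, if the wrist force passes 120 N, or if a joint passes its speed limit or range.

ROBOT

A 6-joint arm with a two-finger parallel gripper is mounted at the origin on the work surface. World frame = base frame: x ahead of the robot, y to its left, z up, the work surface at z = 0. Lengths are in mm, angles in rad, forces in N, time in s.
With the tool pointing down it reaches from about 350 to 850 mm from the base axis. Payload 8.1 kg.
Tool frame: the origin (TCP) lies midway between the tips of the shut fingers; the grasp point (between the pads) lies 19 mm behind it; z points along the fingers, y is the line along which they close (so a half turn about z gives the same grasp; the last joint's range is limited). The gripper opens to 85 mm and grips with 20 to 120 N. Pads are 22 mm wide; open, the fingers measure 114 mm over their backs; the gripper's body (76 mm by 85 mm) begins 54 mm behind the grasp point. The pads swing forward as they close: fully open they stand 13 mm farther back than shut.
Start: joints at [1.149, 0.13, 1.488, -0, 1.523, -0.085], TCP at [198.26, 566.302, 231.292] pointing down, gripper open.
Joint ranges: [-2.96, 2.96], [-0.89, 2.26], [0.02, 2.5], [-1.34, 4.48], [0, 2.73], [-2.66, 2.66]. Speed limits (rad/s): [2.39, 2.39, 2.79, 3.14, 3.14, 3.14].

INTERFACE

Orientations are given as a unit quaternion [x, y, z, w].
In Python, from station import env gives the robot as it stands. The module is installed in compiled form; this text tells all that it offers.
- The arm moves only by the tool servo_tool, never from a script. Its argument "moves" is one flat list of numbers, 5 for each row, row after row: the opening, from -1 (shut) to 1 (fully open), so that 0 is half open, then the shift along the tool's x, y, z as a fraction of full scale, then the turn about the tool's z as a fraction of full scale. A call has 1 to 12 rows; each row shifts and turns the commanded pose from where the row before left it, along the tool's axes as they then stand; what a row does not reach is not made up. Full scale, the value 1, is 0.02 m for a shift and 5 degrees for a turn. A row lasts 1/10 s, in which the tool goes at most 50 mm and 8.59 degrees, less where a joint would pass 70% of its speed; a pose out of reach is approached as far as the arm can. A call with a number of a shift or a turn outside -1 to 1 is refused whole. A call with a gripper value outside its range is refused whole. The fingers move at their own pace and stop on an object; "newtons" is the grip in N (left out, the last holds). Time passes only in rows, so rows that do not move let the fingers close. It gives the time, the measured TCP pose, the force, the opening and the grip force at its end, in the units of the state.
- env.observe(): the state, without advancing time (a new reading comes with each control period).
- env.camera(name): name is "scene" or "top"; returns a dict with "pixels" (384x512x3 uint8, red, green, blue), "fx", "fy", "cx", "cy" (pixels), "rvec" (rotation vector, rad) and "tvec" (3), from world to camera coordinates, as OpenCV has them. Camera axes: x right, y down, z forward; pixel columns grow to the right and rows downward; lengths in mm; the calibration is good to about 2 mm. A picture is of the moment at which its call begins. There is no depth.
- env.hand_in(): hands the job in; it is judged then, once.
The state is a dict: "time": time; "qpos": joint angles; "joint_vel": joint speeds; "tau": joint torques, N m; "tcp_pos": TCP position; "eef_rot": TCP orientation; "force": force on the tool from outside, world axes, zero at the start; "wrist_torque": the same for the moment, N m; "opening": finger opening in mm; "grasp_force": force on a finger pad.
Only numpy, scipy, OpenCV 4.12 (cv2) and the standard library are available. Lean on these libraries where they do the work, as an engineer would, in place of code of your own. Each camera call takes 0.05 s, during which the arm holds its last target. There are 200 camera calls.

## Working session

There is one attempt and no reset: what is moved stays moved. The work goes in short steps, Python scripts to look and compute and a tool call to move; the robot and the scene stay as the last step left them, time stands still between calls to the robot, and variables do not carry over. Pictures are saved under pics/ and viewed, at most 13 in all, crops included, and the job is handed in when it is done.

Besides the shell and the picture viewer there is one more tool, called after ">>>" as a command line: name --argument value ..., lists and objects as JSON in quotes. servo_tool: Moves the arm, as the interface text tells. Its arguments: {"type":"object","properties":{"moves":{"type":"array"},"newtons":{"type":"number"}},"required":["moves"]}

```bash
mkdir -p pics; cat > h.py <<'E'
import numpy as np, cv2
from station import env
def cam(n):
    c=env.camera(n); c['K']=np.array([[c['fx'],0,c['cx']],[0,c['fy'],c['cy']],[0,0,1.]]); c['R']=cv2.Rodrigues(np.array(c['rvec'],float))[0]; c['t']=np.array(c['tvec'],float); return c
def back(c,u,v,z):
    d=c['R'].T@np.array([(u-c['cx'])/c['fx'],(v-c['cy'])/c['fy'],1]); o=-c['R'].T@c['t']; return o+d*(z-o[2])/d[2]
def proj(c,P): return cv2.projectPoints(np.array(P,float).reshape(-1,3),np.array(c['rvec'],float),c['t'],c['K'],None)[0].reshape(-1,2)
def save(c,f,box=None,s=1):
    p=c['pixels'][:,:,::-1]
    if box: p=p[box[1]:box[3],box[0]:box[2]]
    cv2.imwrite('pics/'+f,cv2.resize(p,None,fx=s,fy=s,interpolation=cv2.INTER_CUBIC))
E
python3 - <<'E'
from h import *
for n in('scene','top'):
    c=cam(n); save(c,n+'0.png',None,1.5); print(n,c['fx'],-c['R'].T@c['t'],c['R'][2])
print(env.observe())
E
```

```text
scene 417.4285861139826 [893.15567969 564.49272655 538.38843922] [-0.3864389  -0.72282777 -0.57287433]
top 465.3210594067353 [502.3626398   22.10560775 857.43353637] [ 0.12046792  0.00902162 -0.99267623]
{'time': 0.1, 'qpos': array([ 1.14859218e+00,  1.31086080e-01,  1.48917020e+00,  3.34031516e-06,
        1.52301832e+00, -8.53970597e-02]), 'joint_vel': array([ 0.00028586, -0.0011577 , -0.00236669, -0.00096648, -0.00039594,
       -0.00127682]), 'tau': array([ 1.46622842e-03, -5.70950317e+01, -5.01943696e+01, -1.46114185e-04,
        8.11456848e-03,  1.33894014e-05]), 'tcp_pos': array([198.05564703, 565.83946112, 230.34918029]), 'eef_rot': array([ 1.67608713e-01,  9.85853241e-01, -8.13612324e-04, -2.12769772e-04]), 'force': array([ 0.16559544, -0.54729897, -0.11682292]), 'wrist_torque': array([-0.0615622 ,  0.04874471, -0.03457392]), 'grasp_force': 0.0, 'opening': 85.57932755209914}
```

View pics/scene0.png

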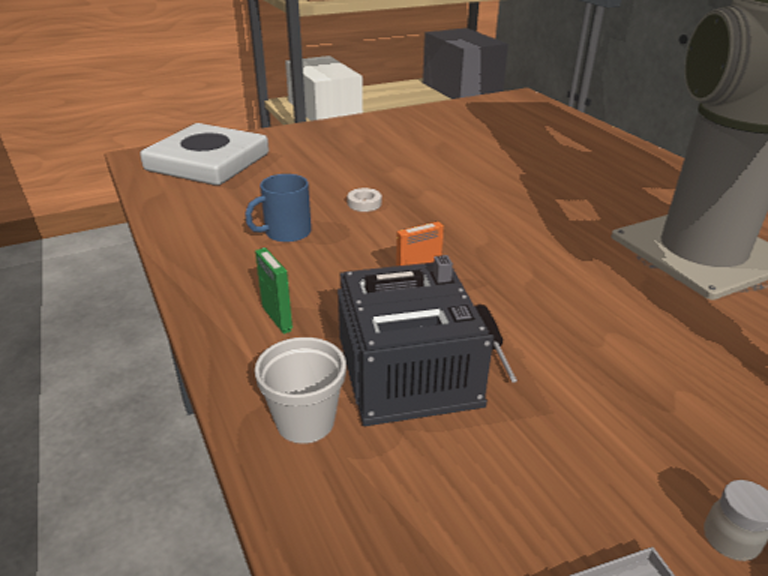

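View pics/top0.png

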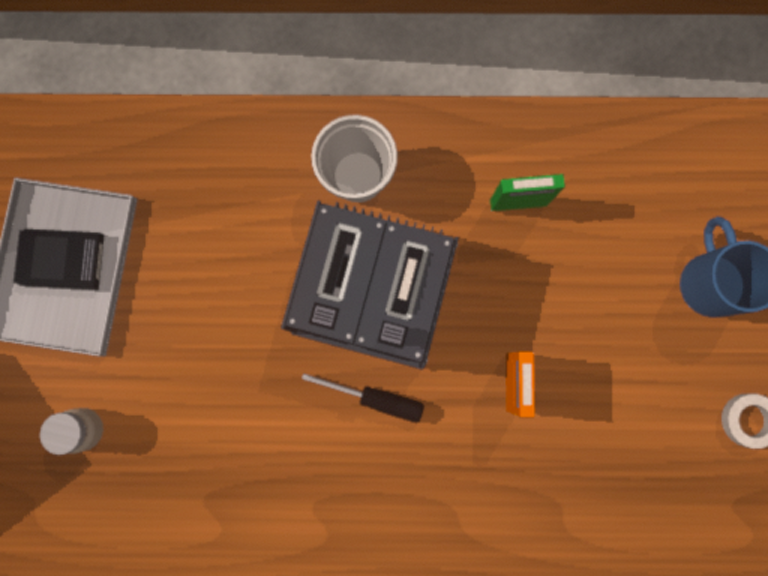

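Dock seen from the top at (370,285). It has two bays: the left one (340,262) has an empty dark slot. The right one has a black cartridge with a pale label at (408,280) and a raised key at (393,333), so it is the loaded one. The green (528,190) and orange (522,385) look-alikes and the one in the tray (60,260) are not part of the job. I'll confirm in a crop.

```bash
python3 - <<'E'
from h import *
c=cam('top'); save(c,'top1.png',(185,130,310,250),4.8)
c=cam('scene'); save(c,'scene1.png',(220,160,345,285),4.8)
E
```

```text
(no output)
```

View pics/top1.png

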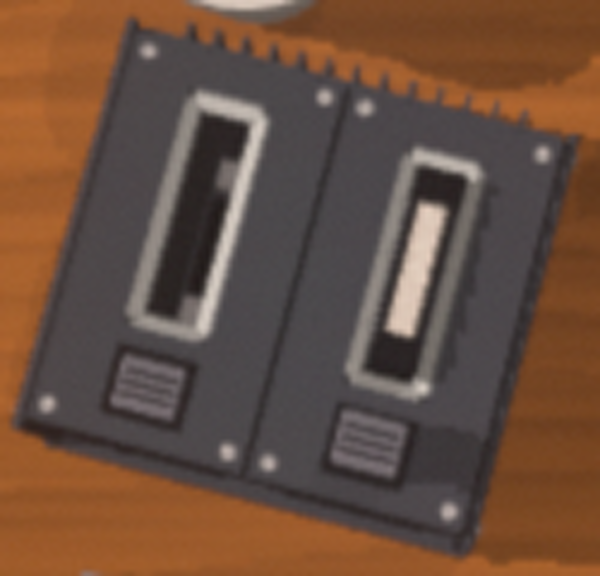

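View pics/scene1.png

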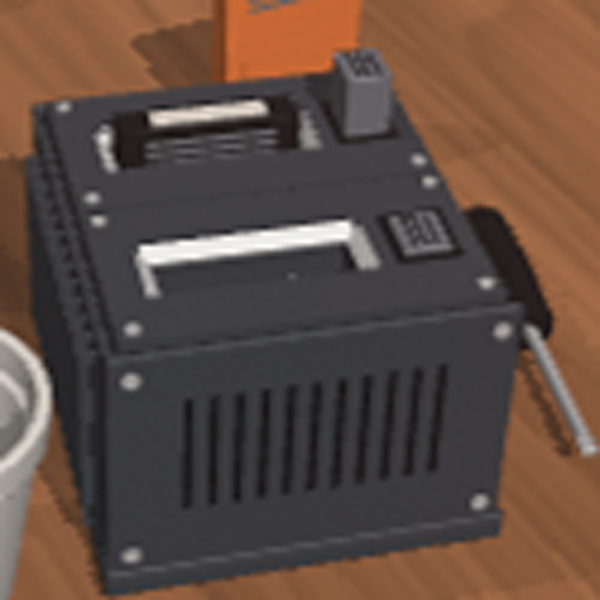

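Confirmed: the right-hand (-y) bay is loaded, with a black cartridge, pale label and raised key. The left-hand bay is empty. Next I'll fit the dock pose.

```bash
python3 - <<'E'
from h import *
from scipy.optimize import least_squares
def px(L,x0,y0): return [((u+.5)/4.8-.5+x0,(v+.5)/4.8-.5+y0) for u,v in L]
# dock frame: x rear,y left, origin between bays, z=115. bay centers y=+38 (empty), -38 (loaded)
S=lambda b,i,j:('s',b,i,j); M=lambda b,i,j:('m',b,i,j)
idT=[S(1,1,1),S(1,1,-1),S(1,-1,-1),S(1,-1,1),S(-1,1,1),S(-1,1,-1),S(-1,-1,-1),S(-1,-1,1),M(1,1,1),M(1,1,-1),M(1,-1,-1),M(1,-1,1),M(-1,1,1),M(-1,1,-1),M(-1,-1,-1),M(-1,-1,1)]
T=px([(148,50),(325,97),(228,452),(47,404),(365,108),(543,154),(449,512),(268,463),(197,90),(269,108),(205,341),(128,318),(412,150),(482,163),(421,398),(347,380)],185,130)
idS=[S(-1,1,-1),S(-1,1,1),S(-1,-1,1),S(1,1,-1),S(1,1,1),S(1,-1,1),S(1,-1,-1)]
C=px([(64,107),(92,198),(418,159),(98,220),(132,329),(487,283),(430,182)],220,160)
ct,cs=cam('top'),cam('scene')
def pts(p,ids):
    o=[]
    for k,b,i,j in ids:
        l=(i*p[3],38*b+j*p[4]) if k=='s' else (12+i*41.2,38*b+j*14.2)
        a=p[2];o.append((p[0]+np.cos(a)*l[0]-np.sin(a)*l[1],p[1]+np.sin(a)*l[0]+np.cos(a)*l[1],115.))
    return o
def res(p,use=(1,1)):
    r=[]
    if use[0]: r+=list((proj(ct,pts(p,idT))-T).ravel())
    if use[1]: r+=list((proj(cs,pts(p,idS))-C).ravel())
    return r
for use in((1,0),(0,1),(1,1)):
    s=least_squares(res,[520,50,-.25,60,30],args=(use,)); p=s.x
    print(use,p.round(3),'rms px',np.sqrt(np.mean(s.fun**2)).round(2))
R=np.array([[np.cos(p[2]),-np.sin(p[2])],[np.sin(p[2]),np.cos(p[2])]])
for n,l in dict(slotA=(12,-38),slotB=(12,38),keyA=(-48,-38)).items(): print(n,(p[:2]+R@l).round(1))
# label of the cartridge, top edge z=126
L=px([(417,200),(448,206),(410,340),(384,334)],185,130); print('label',np.mean([back(ct,*q,126) for q in L],0).round(1))
o=env.observe(); print(o['tcp_pos'],o['eef_rot'],cv2.Rodrigues(np.eye(3))[0].ravel())
from scipy.spatial.transform import Rotation as Ro
print(Ro.from_quat(o['eef_rot']).as_matrix().round(4))
E
```

```text
(1, 0) [ 5.92017e+02  4.83720e+01 -2.56000e-01  6.20710e+01  3.11030e+01] rms px 0.6
(0, 1) [ 5.94397e+02  4.83010e+01 -2.54000e-01  6.19280e+01  3.08660e+01] rms px 0.11
(1, 1) [ 5.92579e+02  4.82030e+01 -2.56000e-01  6.21630e+01  3.10380e+01] rms px 0.65
slotA [594.6   8.4]
slotB [613.8  81.9]
keyA [536.5  23.6]
label [593.6   9.3 126. ]
[198.18042243 566.12505956 230.92332358] [ 1.67593449e-01  9.85856137e-01 -3.23262265e-04 -8.89313774e-05] [0. 0. 0.]
[[-9.438e-01  3.304e-01 -3.000e-04]
 [ 3.304e-01  9.438e-01 -6.000e-04]
 [ 1.000e-04 -7.000e-04 -1.000e+00]]
```

>>> servo_tool --moves '[-1, 0, 0, 0, -0.93, -1, -1, -0.95, 0, 0, -1, -1, -0.95, 0, 0, -1, -1, -0.95, 0, 0, -1, -1, -0.95, 0, 0, -1, -1, -0.95, 0, 0, -1, -1, -0.95, 0, 0, -1, -1, -0.95, 0, 0, -1, -1, -0.95, 0, 0, -1, -1, -0.95, 0, 0, -1, -1, -0.95, 0, 0, -1, -1, -0.95, 0, 0]'

```text
time: 1.5
tcp_pos: [358.7, 307.5, 231.4]
eef_rot: [0.127, 0.992, 0.0, 0.0]
force: [0.2, 1.2, 1.0]
opening: -0.1
grasp_force: 0.0
```

>>> servo_tool --moves '[-1, -1, -0.95, 0, 0, -1, -1, -0.95, 0, 0, -1, -1, -0.95, 0, 0, -1, -1, -0.95, 0, 0, -1, -1, -0.95, 0, 0, -1, -1, -0.95, 0, 0, -1, -1, -0.95, 0, 0, -1, -1, -0.95, 0, 0, -1, -1, -0.95, 0, 0, -1, -1, -0.95, 0, 0, -1, -1, -0.95, 0, 0, -1, 0, 0, 0, 0]'

```text
time: 2.7
tcp_pos: [519.3, 48.0, 231.1]
eef_rot: [0.129, 0.992, -0.0, 0.0]
force: [-0.5, 0.6, -0.5]
opening: -0.1
grasp_force: 0.0
```

```bash
cat >> h.py <<'E'
from scipy.spatial.transform import Rotation as Ro
P=dict(A=(595.2,8.5),B=(614.4,82),K=(537.1,23.7))
def st(to=None,z=None):
    o=env.observe(); M=Ro.from_quat(o['eef_rot']).as_matrix()
    print('t',round(o['time'],2),'tcp',o['tcp_pos'].round(1),'xang',np.degrees(np.arctan2(M[1,0],M[0,0])).round(2),'F',o['force'].round(1),'open',round(o['opening'],1),'grip',round(o['grasp_force'],1),'tilt',M[:,2].round(3))
    if to: print('tool shift mm',(M.T@(np.array([*P[to],z])-o['tcp_pos'])).round(1))
E
python3 -c "
from h import *
st('K',150)"
```

```text
t 2.7 tcp [519.3  48.  231.1] xang 165.19 F [-0.5  0.6 -0.5] open -0.1 grip 0.0 tilt [ 0.    -0.001 -1.   ]
tool shift mm [-23.4 -18.9  81.2]
```

>>> servo_tool --moves '[-1, -0.6, -0.47, 0.5, 0, -1, -0.57, -0.47, 0.5, 0, -1, 0, 0, 1, 0, -1, 0, 0, 1, 0, -1, 0, 0, 0.8, 0, -1, 0, 0, 0.2, 0, -1, 0, 0, 0, 0]'

```text
time: 3.4
tcp_pos: [535.5, 26.6, 150.2]
eef_rot: [0.127, 0.992, -0.0, -0.001]
force: [-0.7, 0.6, 1.4]
opening: -0.1
grasp_force: 0.0
```

```bash
python3 - <<'E'
from h import *
st('K',141)
a,b=cam('top'),cam('scene')
i=np.hstack([cv2.resize(a['pixels'][120:250,185:315],None,fx=3,fy=3),cv2.resize(b['pixels'][140:270,220:350],None,fx=3,fy=3)])
cv2.imwrite('pics/k.png',i[:,:,::-1])
E
```

```text
t 3.4 tcp [535.5  26.6 150.2] xang 165.37 F [-0.7  0.6  1.4] open -0.1 grip 0.0 tilt [-0.002  0.    -1.   ]
tool shift mm [-2.3 -2.4  9.2]
```

View pics/k.png

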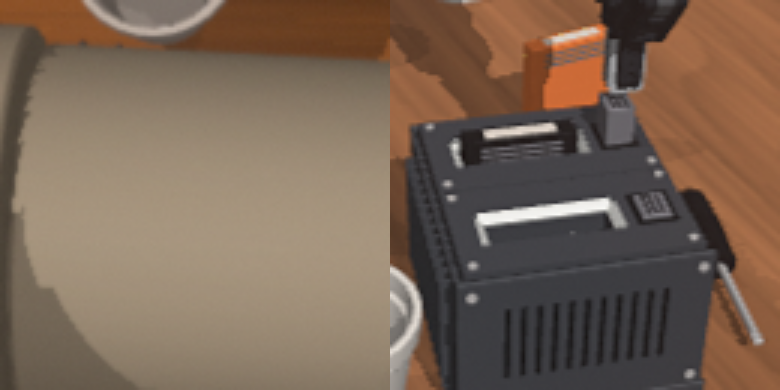

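The fingertips are just above the raised key at about (625,85) in the right panel. I'll press slowly.

>>> servo_tool --moves '[-1, -0.07, -0.1, 0.2, 0, -1, 0, 0, 0.1, 0, -1, 0, 0, 0.1, 0, -1, 0, 0, 0.1, 0, -1, 0, 0, 0.1, 0, -1, 0, 0, 0.1, 0, -1, 0, 0, 0.1, 0, -1, 0, 0, 0.1, 0, -1, 0, 0, 0.1, 0, -1, 0, 0, 0.1, 0, -1, 0, 0, 0.1, 0]'

```text
time: 4.6
tcp_pos: [537.2, 24.2, 128.6]
eef_rot: [0.127, 0.992, -0.0, 0.0]
force: [-5.5, 0.5, 10.6]
opening: 0.1
grasp_force: 5.5
```

```bash
python3 -c "
from h import *
st('K',118)"
```

```text
t 4.6 tcp [537.2  24.2 128.6] xang 165.36 F [-5.5  0.5 10.6] open 0.1 grip 5.5 tilt [ 0.001 -0.    -1.   ]
tool shift mm [-0.1 -0.5 10.6]
```

>>> servo_tool --moves '[-1, 0, 0, 0.1, 0, -1, 0, 0, 0.1, 0, -1, 0, 0, 0.1, 0, -1, 0, 0, 0.1, 0, -1, 0, 0, 0.05, 0, -1, 0, 0, 0.05, 0, -1, 0, 0, 0, 0]'

```text
time: 5.3
tcp_pos: [537.1, 24.2, 118.3]
eef_rot: [0.127, 0.992, -0.0, 0.0]
force: [-4.5, -0.2, 8.7]
opening: -0.0
grasp_force: 4.2
```

>>> servo_tool --moves '[-1, 0, 0, 0.04, 0, -1, 0, 0, 0.04, 0, -1, 0, 0, 0, 0, -1, 0, 0, 0, 0]'

```text
time: 5.7
tcp_pos: [537.2, 24.2, 118.0]
eef_rot: [0.127, 0.992, -0.0, 0.0]
force: [-9.9, 0.7, 18.1]
opening: 0.1
grasp_force: 9.1
```

>>> servo_tool --moves '[-1, 0, 0, -0.5, 0, -1, 0, 0, -1, 0, 0, 0, 0, -1, 0, 1, 0, 0, -1, 0, 1, -1, 0, 0, 0, 1, -1, 0, 0, 0, 1, -1, 0, 0, 0, 1, 0, 0, 0, 0, 1, 0, 0, 0, 0]'

```text
time: 6.6
tcp_pos: [594.8, 9.1, 185.4]
eef_rot: [0.128, 0.992, 0.0, -0.0]
force: [-0.5, 0.8, -0.5]
opening: 85.4
grasp_force: 0.0
```

```bash
python3 - <<'E'
from h import *
st('A',121)
b=cam('scene'); save(b,'ej.png',(215,120,345,250),4.5)
# predicted label corners/top-edge for ejected cartridge z=149
d=np.array([.9674,-.2532]);e=np.array([.2532,.9674])
pp=proj(b,[[*(np.array(P['A'])+i*35*d+j*8*e),149] for i,j in((1,1),(-1,1),(-1,-1),(1,-1))])
print(((pp-[215,120]+.5)*4.5).round(0))
E
```

```text
t 6.6 tcp [594.8   9.1 185.4] xang 165.34 F [-0.5  0.8 -0.5] open 85.4 grip 0.0 tilt [-0.001  0.    -1.   ]
tool shift mm [-0.6 -0.4 64.4]
[[138. 255.]
 [313. 237.]
 [302. 217.]
 [131. 234.]]
```

View pics/ej.png

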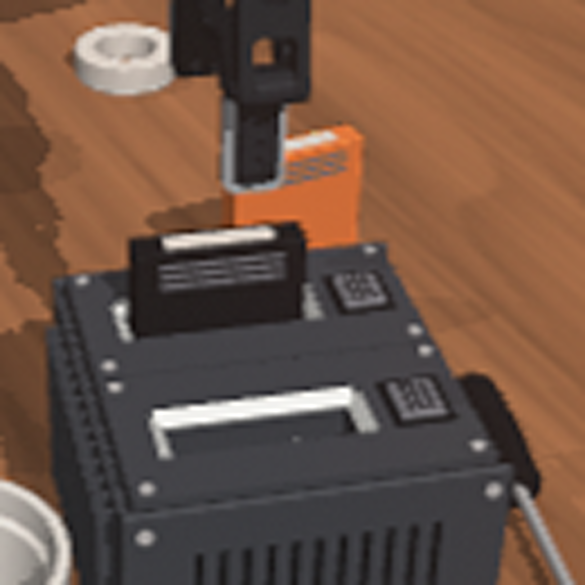

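The cartridge is ejected, standing at about (215,280) in the crop, and the fingers are above it. I'll descend and grip.

>>> servo_tool --moves '[0, -0.06, 0, 1, 0, 0, 0, 0, 1, 0, 0, 0, 0, 0.8, 0, 0, 0, 0, 0.4, 0, 0, 0, 0, 0, 0, -1, 0, 0, 0, 0, -1, 0, 0, 0, 0, -1, 0, 0, 0, 0, -1, 0, 0, 0, 0, -1, 0, 0, 0, 0, -1, 0, 0, 0, 0]' --newtons 45

```text
time: 7.75
tcp_pos: [596.9, 8.7, 122.6]
eef_rot: [0.127, 0.992, 0.0, 0.001]
force: [0.7, -0.2, 4.6]
opening: 15.0
grasp_force: 48.1
```

```bash
python3 -c "
from h import *
st('A',121);print(env.observe()['wrist_torque'])"
```

```text
t 7.75 tcp [596.9   8.7 122.6] xang 165.35 F [ 0.7 -0.2  4.6] open 15.0 grip 48.1 tilt [ 0.002 -0.    -1.   ]
tool shift mm [ 1.6 -0.6  1.6]
[-0.14285618 -0.18464633 -0.01931869]
```

>>> servo_tool --moves '[-1, 0, 0, -0.2, 0, -1, 0, 0, -0.4, 0, -1, 0, 0, -0.5, 0, -1, 0, 0, -0.6, 0, -1, 0, 0, -0.6, 0, -1, 0, 0, -0.6, 0, -1, 0, 0, -0.6, 0, -1, 0, 0, -0.6, 0, -1, 0, 0, -0.4, 0, -1, 0, 0, 0, 0, -1, 0, 0, 0, 0]'

```text
time: 8.85
tcp_pos: [596.2, 8.8, 211.6]
eef_rot: [0.127, 0.992, 0.0, -0.0]
force: [-0.2, 0.4, -2.1]
opening: 15.3
grasp_force: 47.1
```

```bash
python3 - <<'E'
from h import *
st('B',212)
b=cam('scene'); save(b,'lift.png',(205,70,355,220),4)
E
```

```text
t 8.85 tcp [596.2   8.8 211.6] xang 165.35 F [-0.2  0.4 -2.1] open 15.3 grip 47.1 tilt [-0.  0. -1.]
tool shift mm [ 0.9 75.5 -0.4]
```

View pics/lift.png

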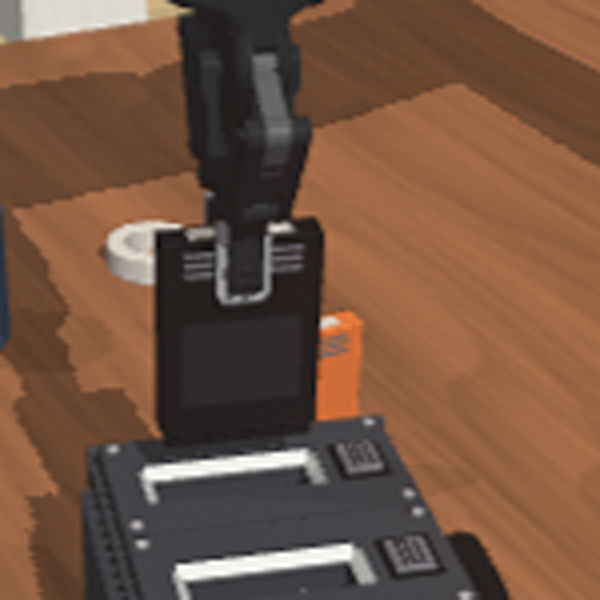

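The cartridge hangs upright in the grip at about (240,330), clear of the dock. I'll move it over the empty slot.

>>> servo_tool --moves '[-1, -0.03, 0.4, 0, 0, -1, 0, 0.7, 0, 0, -1, 0, 0.8, 0, 0, -1, 0, 0.8, 0, 0, -1, 0, 0.7, 0, 0, -1, 0, 0.4, 0, 0, -1, 0, 0, 0, 0, -1, 0, 0, 0, 0]'

```text
time: 9.7
tcp_pos: [616.0, 82.2, 211.6]
eef_rot: [0.127, 0.992, -0.0, -0.0]
force: [-0.3, -0.7, -1.7]
opening: 15.2
grasp_force: 47.2
```

```bash
python3 - <<'E'
from h import *
P['B']=(616.1,82.2);st('B',195)
b=cam('scene'); save(b,'ov.png',(205,90,355,240),4)
E
```

```text
t 9.7 tcp [616.   82.2 211.6] xang 165.39 F [-0.3 -0.7 -1.7] open 15.2 grip 47.2 tilt [-0. -0. -1.]
tool shift mm [-0.1  0.1 16.6]
```

View pics/ov.png

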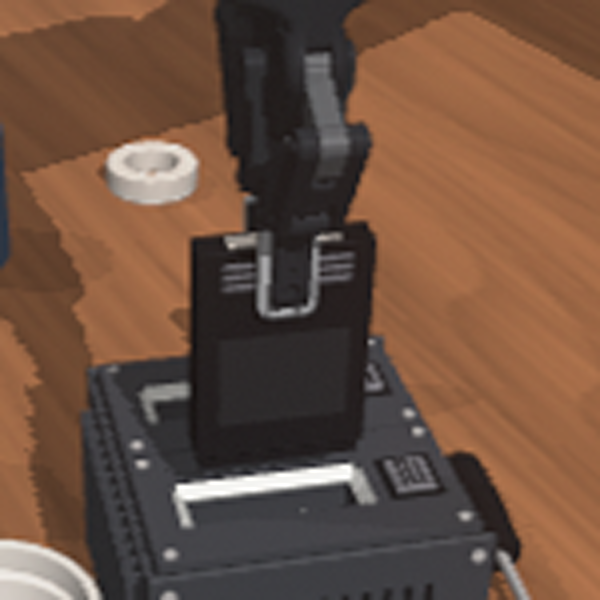

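The cartridge is aligned above the empty slot (270,490). I'll lower it.

>>> servo_tool --moves '[-1, 0, 0, 0.4, 0, -1, 0, 0, 0.4, 0, -1, 0, 0, 0.2, 0, -1, 0, 0, 0.2, 0, -1, 0, 0, 0.2, 0, -1, 0, 0, 0.2, 0, -1, 0, 0, 0, 0]'

```text
time: 10.45
tcp_pos: [615.6, 82.1, 178.9]
eef_rot: [0.127, 0.992, -0.0, -0.001]
force: [0.1, -1.0, -1.3]
opening: 15.0
grasp_force: 47.2
```

>>> servo_tool --moves '[-1, 0, 0, 0.25, 0, -1, 0, 0, 0.25, 0, -1, 0, 0, 0.3, 0, -1, 0, 0, 0.3, 0, -1, 0, 0, 0.3, 0, -1, 0, 0, 0.3, 0, -1, 0, 0, 0.3, 0, -1, 0, 0, 0.3, 0, -1, 0, 0, 0.2, 0, -1, 0, 0, 0.1, 0, -1, 0, 0, 0, 0]'

```text
time: 11.55
tcp_pos: [615.8, 82.1, 127.3]
eef_rot: [0.127, 0.992, -0.0, -0.0]
force: [-0.6, 1.2, -2.7]
opening: 15.2
grasp_force: 47.2
```

>>> servo_tool --moves '[-1, 0, 0, 0.1, 0, -1, 0, 0, 0.08, 0, -1, 0, 0, 0, 0, 0, 0, 0, 0, 0, 0, 0, 0, 0, 0, 0, 0, 0, 0, 0, 0, 0, 0, 0, 0, 0, 0, 0, -0.3, 0, 0, 0, 0, -1, 0, 0, 0, 0, -1, 0, -1, 0, 0, -0.2, 0, -1, 0, 0, 0, 0]'

```text
time: 12.75
tcp_pos: [616.9, 82.2, 175.4]
eef_rot: [0.127, 0.992, 0.0, 0.001]
force: [0.2, 0.6, -0.6]
opening: 14.3
grasp_force: 0.0
```

>>> servo_tool --moves '[-1, 0, 0, 0, 0, -1, 0, 0, 0, 0, -1, 0, 0, 0, 0]'

```text
time: 13.05
tcp_pos: [615.4, 82.1, 172.8]
eef_rot: [0.127, 0.992, -0.0, -0.001]
force: [-0.3, -0.6, -0.4]
opening: 0.1
grasp_force: 0.0
```

```bash
python3 - <<'E'
from h import *
P['B']=(616.1,82.2);st('B',149)
b=cam('scene'); save(b,'in.png',(205,110,355,260),4)
E
```

```text
t 13.05 tcp [615.4  82.1 172.8] xang 165.35 F [-0.3 -0.6 -0.4] open 0.1 grip 0.0 tilt [-0.002 -0.    -1.   ]
tool shift mm [-0.7  0.3 23.8]
```

View pics/in.png

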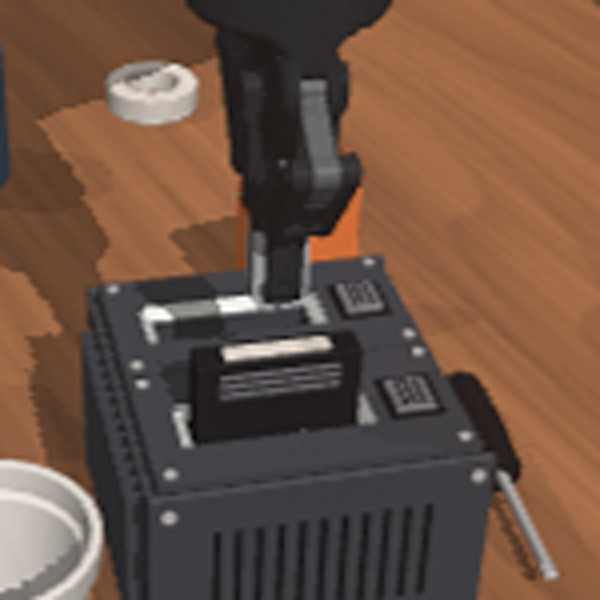

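The cartridge stands on the fork in the target bay (275,390), with shut fingers above it. I'll push down to just short of the earliest possible connector depth.

>>> servo_tool --moves '[-1, -0.03, 0, 0.5, 0, -1, 0, 0, 0.4, 0, -1, 0, 0, 0.1, 0, -1, 0, 0, 0.07, 0, -1, 0, 0, 0.07, 0, -1, 0, 0, 0.07, 0, -1, 0, 0, 0.07, 0, -1, 0, 0, 0.07, 0, -1, 0, 0, 0.07, 0, -1, 0, 0, 0.07, 0, -1, 0, 0, 0, 0]'

```text
time: 14.2
tcp_pos: [617.1, 82.1, 145.2]
eef_rot: [0.127, 0.992, 0.0, 0.001]
force: [-1.2, -0.9, 4.5]
opening: 0.4
grasp_force: 2.2
```

>>> servo_tool --moves '[-1, 0, 0, 0.05, 0, -1, 0, 0, 0.05, 0, -1, 0, 0, 0, 0]'

```text
time: 14.5
tcp_pos: [617.0, 82.1, 143.0]
eef_rot: [0.127, 0.992, 0.0, 0.001]
force: [-1.1, 0.3, 5.0]
opening: -0.0
grasp_force: 2.3
```

>>> servo_tool --moves '[-1, 0, 0, 0.05, 0, -1, 0, 0, 0.03, 0, -1, 0, 0, 0, 0]'

```text
time: 14.8
tcp_pos: [616.9, 82.0, 141.2]
eef_rot: [0.127, 0.992, 0.0, 0.0]
force: [0.3, 0.6, 5.1]
opening: -0.3
grasp_force: 2.3
```

>>> servo_tool --moves '[-1, 0, 0, 0.04, 0, -1, 0, 0, 0.03, 0, -1, 0, 0, 0, 0]'

```text
time: 15.1
tcp_pos: [616.9, 82.0, 139.6]
eef_rot: [0.127, 0.992, 0.0, 0.0]
force: [-0.0, 0.3, 3.9]
opening: 0.1
grasp_force: 2.3
```

>>> servo_tool --moves '[-1, 0, 0, 0.04, 0, -1, 0, 0, 0.03, 0, -1, 0, 0, 0, 0]'

```text
time: 15.4
tcp_pos: [617.0, 82.1, 138.7]
eef_rot: [0.127, 0.992, 0.0, 0.001]
force: [-0.9, 0.1, 7.2]
opening: 0.3
grasp_force: 3.7
```

>>> servo_tool --moves '[-1, 0, 0, 0.03, 0, -1, 0, 0, 0, 0, -1, 0, 0, 0, 0]'

```text
time: 15.7
tcp_pos: [617.2, 82.2, 138.6]
eef_rot: [0.127, 0.992, 0.0, 0.001]
force: [-2.1, 1.1, 9.5]
opening: 0.2
grasp_force: 4.9
```

>>> servo_tool --moves '[-1, 0, 0, 0.03, 0, -1, 0, 0, 0, 0, -1, 0, 0, 0, 0]'

```text
time: 16.0
tcp_pos: [617.5, 82.2, 138.5]
eef_rot: [0.127, 0.992, 0.0, 0.001]
force: [-2.4, 0.8, 11.9]
opening: -0.0
grasp_force: 6.0
```

>>> servo_tool --moves '[-1, 0, 0, 0.02, 0, -1, 0, 0, 0, 0, -1, 0, 0, 0, 0]'

```text
time: 16.3
tcp_pos: [617.7, 82.2, 138.5]
eef_rot: [0.127, 0.992, 0.0, 0.001]
force: [-2.3, 0.5, 12.6]
opening: 0.2
grasp_force: 6.8
```

>>> servo_tool --moves '[-1, 0, 0, 0.04, 0, -1, 0, 0, 0.03, 0, -1, 0, 0, 0, 0, -1, 0, 0, 0, 0]'

```text
time: 16.7
tcp_pos: [618.4, 82.3, 138.3]
eef_rot: [0.127, 0.992, 0.001, 0.002]
force: [-3.5, 0.5, 18.4]
opening: 0.1
grasp_force: 9.1
```

```bash
python3 - <<'E'
from h import *
st()
b=cam('scene'); save(b,'home.png',(225,170,335,280),5.2)
E
```

```text
t 16.7 tcp [618.4  82.3 138.3] xang 165.36 F [-3.5  0.5 18.4] open 0.1 grip 9.1 tilt [ 0.005  0.001 -1.   ]
```

View pics/home.png

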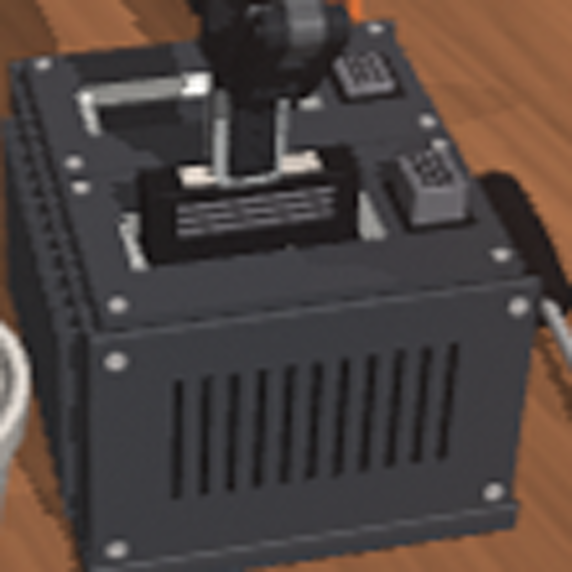

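The cartridge sits level with key B risen about 10 mm, and the force rose steeply without further motion, so it is home. I'll retract.

>>> servo_tool --moves '[-1, 0, 0, -0.1, 0, -1, 0, 0, -0.3, 0, -1, 0, 0, -1, 0, -1, 0, 0, -1, 0, -1, 0, 0, -1, 0, -1, 0, 0, 0, 0, -1, 0, 0, 0, 0]'

```text
time: 17.45
tcp_pos: [616.5, 81.9, 202.5]
eef_rot: [0.127, 0.992, -0.0, -0.0]
force: [0.0, 0.3, -0.1]
opening: 0.0
grasp_force: 0.0
```

```bash
python3 - <<'E'
from h import *
st()
b=cam('scene'); save(b,'end.png',(205,130,345,270),4.2)
E
```

```text
t 17.45 tcp [616.5  81.9 202.5] xang 165.35 F [ 0.   0.3 -0.1] open 0.0 grip 0.0 tilt [-0. -0. -1.]
```

View pics/end.png

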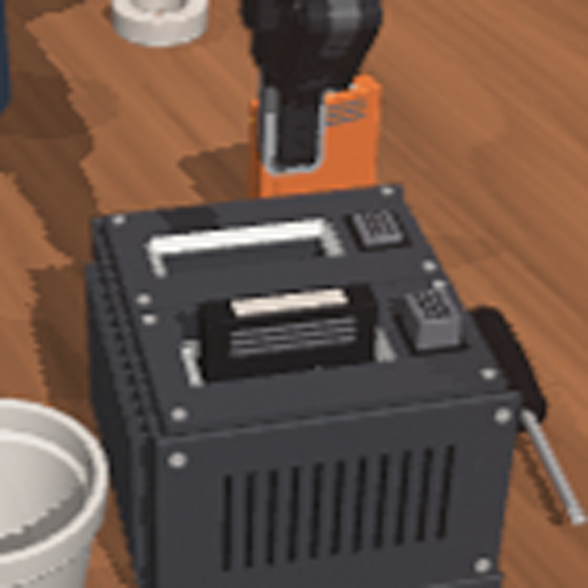

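The cartridge is home and upright at (288,335), the gripper is free, and nothing else has moved. Handing in.

```bash
python3 -c "
from station import env
print(env.hand_in())"
```

```text
the job is handed in; nothing more can be done
None
```

The cartridge is in the formerly empty bay, pushed down to a firm stop at about 18 N, with the gripper clear; I handed the job in at about 17.5 s, and the hand-in call gave no verdict.

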